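# Blank off the rig's coolant port with a cam-arm coupling

### The job

Blank off the coolant port of the motor test rig: set the loose cam-arm coupling on the upright grooved adaptor with both its arms still raised, and push it down firmly but gently against the springy seal until it is home. Then swing its two cam arms down one after another until each is fully closed, without forcing them, and let go. Leave the small motor, the wrench and the spool where they are.

Things in the scene. Friction and masses are not known exactly. Their poses are not given: they have to be found in the camera images.
- coupling_grip (a point): Centre of the 30 x 30 mm square, 30 mm high grip stub on top of the loose aluminium coupling: on its axis, 66 mm above its mouth rim, 20 mm above its bore's ceiling, 15 mm below the stub's top. z along the axis, up; cam arm a sticks out to +y, arm b to -y; the stub's +x and -x flats are free, so grip it across x.
- coupling: The same loose coupling, about 0.38 kg, standing mouth down: a cup of 52 mm outer and 42 mm bore diameter, bore 46 mm deep, with the stub on top. Origin at the centre of its mouth rim, axes as coupling_grip. Each cam arm, a stiff steel lever 7 mm thick and 64 mm long, turns on a pin parallel to x, 28 mm out from the axis and 33 mm above the mouth.
- cam_a_pad (a point): Middle of the pressing face (24 x 20 mm) near the end of cam arm a (+y side), 52 mm along the lever from its pin, on the face that is the upper one when the lever is level (3.5 mm off the lever's centre line). To close, press this face with a fingertip round the arc: first outward and down, then down, then inward.
- cam_b_pad (a point): The same for cam arm b, the mirror image on the coupling's -y side.
- cam_a (a joint): Arm a's angle, rad: 0 open, lever outward and 55 degrees above level; 1.92 closed at a hard stop, 55 degrees below level. Friction 0.16 N m (3 N at the pad); stays where left. In the last 0.9 rad a nose at the pin enters the groove and draws the coupling down (up to 10 N at the pad); if the coupling is more than about 3 mm short of home the nose strikes the lip and the arm jams.
- cam_b (a joint): The same for cam arm b.
- port_top (a point): Centre of the top of the fixed aluminium port block (110 x 110 x 40 mm), on the axis of the upright steel adaptor, 40 mm in diameter, with an 18 mm high groove under its 8 mm high top lip (3 mm lead-in chamfer). Its height differs each time and is not reported: the lip's top is 72 to 108 mm above this point. z up.
- port: The port block; origin at the centre of its underside. On the adaptor's lip stands a rubber seal, 28 mm wide, 11 mm high: it gives from 8 N on, stiffens by 0.7 N per mm, stops hard after 9.5 mm and stays down. Home is the seal pressed down 9 mm, the coupling's ceiling 2 mm above the lip; a steady push of 16 to 18 N gets there; keep it under 22 N or the seal is crushed.
- stepper: Bystander: a small black motor 57 x 57 x 60 mm with a short shaft on top, upright; origin at the centre of its underside.
- wrench: Bystander: a steel wrench 160 mm long lying flat; its origin is near the middle.
- spool: Bystander: an orange plastic spool, 64 mm in diameter and 42 mm high, upright; origin at the centre of its underside.
Mind the look-alikes: they are no part of the job. Leave any black, blue or green look-alike of the coupling alone.

How it is judged:
By the outcome, as a careful person would: the job done as asked, in the order asked, and still so for the second after the job is handed in, with the robot touching nothing.
It also fails if it takes over 72 s, if anything falls off the work surface, if the arm or the gripper's body presses on something with over 40 N, if the wrist force passes 120 N, or if a joint passes its speed limit or range.

### The arm

A 6-joint arm with a two-finger parallel gripper is mounted at the origin on the work surface. World frame = base frame: x ahead of the robot, y to its left, z up, the work surface at z = 0. Lengths are in m, angles in rad, forces in N, time in s.
With the tool pointing down it reaches from about 0.35 to 0.8 m from the base axis. Payload 7.3 kg.
Tool frame: the origin (TCP) lies between the finger pads; the fingertips stand 25 mm ahead of it and the grasp point (between the pads) lies 6 mm ahead of it (r.tip_extent is the distance from the TCP to the fingertips, in m); z points along the fingers, y is the line along which they close (so a half turn about z gives the same grasp; the last joint's range is limited). The gripper opens to 85 mm and grips with 20 to 120 N. Pads are 22 mm wide; open, the fingers measure 114 mm over their backs; the gripper's body (76 mm by 85 mm) begins 54 mm behind the grasp point. The pads swing forward as they close: fully open they stand 13 mm farther back than shut.
Start: joints at [1.009, 0.342, 1.524, -0, 1.275, -0.146], TCP at [0.212, 0.48, 0.256] pointing down, gripper open.
Joint ranges: [-2.53, 2.53], [-0.77, 2.02], [0.04, 2.7], [-1, 4.14], [0.28, 2.66], [-3.11, 3.11]. Speed limits (rad/s): [2.57, 2.57, 3.14, 3.14, 3.14, 3.14].

### API

Orientations are given as a unit quaternion [x, y, z, w].
In Python, from workcell import r, command_gripper, optics gives the robot as it stands. The module is installed in compiled form; this text tells all that it offers. Calls block until the motion is done:
- r.reach(position, orientation): joint-space move of the TCP to a pose.
- r.move_straight(position, orientation=None, speed=0.15, max_force=None): straight line of the TCP; orientation=None keeps the orientation; speed is the mean speed in m/s. With max_force (N) it stops when the force on the tool has changed by that much, and returns True; else False.
- r.movej(angles): joint-space move.
- command_gripper(opening, force=None): finger opening in m; force is the grip in N (None keeps the last); returns when the fingers have stopped.
- r.hold(seconds).
- r.solve_ik(position, orientation): joint angles nearest the present ones, or None.
- r.read_state(): the state.
- optics.get_image(name): name is "scene" or "top" or "wrist"; returns (picture, depth): 384x512x3 uint8, red, green, blue; 384x512 float32, m along the optical axis (not along the pixel's ray), 0 where there is no reading.
- optics.camera_model(name): a dict with "K" (3x3 intrinsics, pixels), "R" (3x3) and "t" (3): a world point X has camera coordinates R X + t; the wrist camera has in their place "tool_from_camera" (4x4, takes a point from camera to tool coordinates, whose origin is the TCP and whose axes are the flange's). Camera axes: x right, y down, z forward; pixel columns grow to the right and rows downward; lengths in m; the calibration is good to about 2 mm. A picture is of the moment at which its call begins: read the wrist's pose just before it. camera_model takes no time and is no camera call.
A pose or a line that the arm cannot do raises r.PlanningError and nothing moves.
- r.finish_job(): hands the job in; it is judged then, once.
The state is a dict: "time_s": time; "joint_positions": joint angles; "dq": joint speeds; "tau": joint torques, N m; "eef_pos": TCP position; "eef_rot": TCP orientation; "contact_force": force on the tool from outside, world axes, zero at the start; "torque": the same for the moment, N m; "grip_width": finger opening in m; "grip_force": force on a finger pad.
Only numpy, scipy, OpenCV 4.12 (cv2) and the standard library are available. Lean on these libraries where they do the work, as an engineer would, in place of code of your own. Each camera call takes 0.05 s, during which the arm holds its last target. There are 200 camera calls.

## Working session

There is one attempt and no reset: what is moved stays moved. The work goes in short steps, each a Python script; the robot and the scene stay as the last script left them, time stands still between calls to the robot, and variables do not carry over. Pictures are saved under pics/ and viewed, at most 10 in all, crops included, and the job is handed in when it is done.

```bash
mkdir -p pics
python3 - <<'E'
from workcell import r, optics
import cv2, numpy as np
ims=[]
for n in("scene","top"):
    p,d=optics.get_image(n); cv2.imwrite(f"pics/{n}0.png",p[:,:,::-1]); np.savez(f"pics/{n}0.npz",p=p,d=d,**optics.camera_model(n))
    m=optics.camera_model(n); print(n,m["K"].tolist(),m["R"].round(3).tolist(),m["t"])
print(optics.camera_model("wrist"))
print(r.read_state(), r.tip_extent)
E
```

```text
scene [[400.8585649228546, 0.0, 258.2361055938349], [0.0, 400.8585649228546, 201.91882296345355], [0.0, 0.0, 1.0]] [[-0.305, 0.952, -0.014], [0.828, 0.257, -0.499], [-0.471, -0.164, -0.867]] [ 0.20009926 -0.45803447  1.50458989]
top [[412.49549292904754, 0.0, 255.82896732978654], [0.0, 412.49549292904754, 189.54740960723038], [0.0, 0.0, 1.0]] [[-0.026, -0.999, 0.022], [-0.997, 0.024, -0.078], [0.078, -0.024, -0.997]] [4.94221760e-04 5.79313174e-01 1.35653365e+00]
{'K': array([[288.17709772,   0.        , 258.43197793],
       [  0.        , 288.17709772, 189.71235678],
       [  0.        ,   0.        ,   1.        ]]), 'tool_from_camera': array([[ 7.12107373e-04, -9.61352206e-01, -2.75320593e-01,
         7.11945143e-02],
       [ 9.99998364e-01,  2.26768228e-04,  1.79464262e-03,
        -9.43268630e-04],
       [-1.66284968e-03, -2.75321420e-01,  9.61350795e-01,
        -1.17063864e-01],
       [ 0.00000000e+00,  0.00000000e+00,  0.00000000e+00,
         1.00000000e+00]])}
{'time_s': 0.1, 'joint_positions': array([ 1.00901430e+00,  3.42633976e-01,  1.52490467e+00, -4.96855390e-06,
        1.27541179e+00, -1.46014154e-01]), 'dq': array([-0.00060516, -0.00112583, -0.00194244,  0.00012707,  0.00089711,
       -0.00038067]), 'tau': array([ 2.30698897e-03, -4.34444225e+01, -2.46491379e+01, -5.28359487e-05,
        4.56744528e-03,  1.93062129e-05]), 'eef_pos': array([0.21185908, 0.48000525, 0.25571121]), 'eef_rot': array([ 2.06389100e-01,  9.78469764e-01, -6.37642718e-04, -2.33045395e-04]), 'contact_force': array([ 0.35727361, -0.49326732,  0.41450781]), 'torque': array([-0.01451941, -0.05053802,  0.05012248]), 'grip_force': 0.0, 'grip_width': 0.0851618286028839} 0.025
```

View pics/scene0.png

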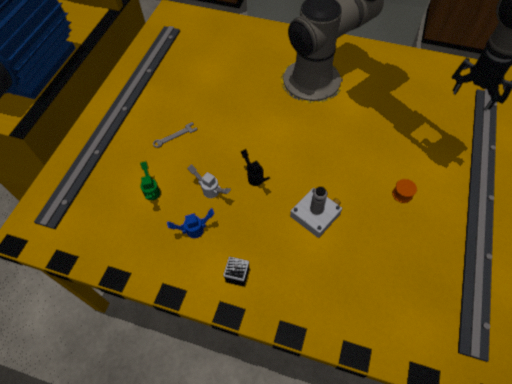

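View pics/top0.png

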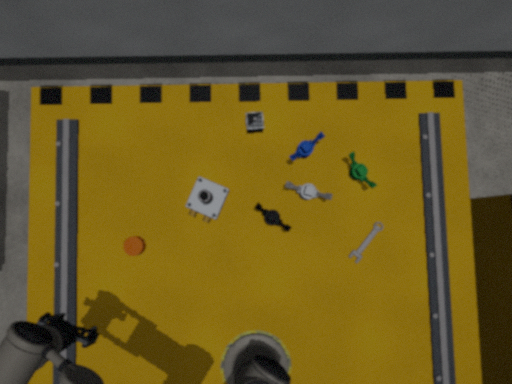

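```bash
cat > h.py <<'E'
import numpy as np, cv2
from scipy.spatial.transform import Rotation as Rn
def cloud(p,d,K,R,t):
    v,u=np.mgrid[:d.shape[0],:d.shape[1]]
    c=np.stack([(u-K[0,2])/K[0,0]*d,(v-K[1,2])/K[1,1]*d,d],-1)
    return (c-t)@R
def load(n):
    z=np.load(f"pics/{n}0.npz"); return z["p"],z["d"],cloud(z["p"],z["d"],z["K"],z["R"],z["t"])
def wrist(r,optics,name):
    s=r.read_state(); p,d=optics.get_image("wrist"); m=optics.camera_model("wrist")
    T=m["tool_from_camera"]; Rw=Rn.from_quat(s["eef_rot"]).as_matrix()
    R=(Rw@T[:3,:3]).T; t=-R@(Rw@T[:3,3]+s["eef_pos"])
    np.savez(f"pics/{name}0.npz",p=p,d=d,K=m["K"],R=R,t=t); cv2.imwrite(f"pics/{name}.png",p[:,:,::-1])
    return p,d,cloud(p,d,m["K"],R,t)
def down(yaw): # tool z down, tool y at world angle yaw
    y=np.array([np.cos(yaw),np.sin(yaw),0]); z=np.array([0,0,-1.]); return Rn.from_matrix(np.stack([np.cross(y,z),y,z],1)).as_quat()
E
python3 - <<'E'
from h import *
p,d,X=load("top"); s,ds,Xs=load("scene")
for n,(u,v) in dict(silver=(308,191),blue=(306,148),green=(359,170),black=(272,217),port=(206,197),spool=(134,246),step=(255,121),wrench=(367,241)).items(): print(n,X[v,u].round(3))
for n,(P,c) in dict(top=(X,X[191,308]),scene=(Xs,X[191,308])).items():
    q=P.reshape(-1,3); m=(np.hypot(*(q-c)[:,:2].T)<.085)&(q[:,2]>.012); q=q[m]
    print(n,len(q)); 
    for lo in np.arange(.01,.15,.01):
        w=q[(q[:,2]>=lo)&(q[:,2]<lo+.01)]
        if len(w): print(round(lo,2),len(w),w.mean(0).round(3),w.min(0).round(3),w.max(0).round(3))
for n,P in dict(top=X,scene=Xs).items():
    c=X[197,206]; q=P.reshape(-1,3); m=(np.hypot(*(q-c)[:,:2].T)<.09); q=q[m]
    w=q[(q[:,2]>.03)&(q[:,2]<.047)]; h=q[q[:,2]>.09]
    bx=cv2.minAreaRect(w[:,:2].astype(np.float32)*1000); print(n,"blk",bx,w[:,2].mean(),"top",len(h),np.sort(h[:,2])[-12:].round(3),h[h[:,2]>h[:,2].max()-.006].mean(0))
a=cv2.resize(p[160:230,270:340,::-1],(560,560),interpolation=2)
b=cv2.resize(s[150:215,180:245,::-1],(240,240),interpolation=2)
cv2.imwrite("pics/crop1.png",np.hstack([a,np.vstack([b,np.zeros((320,240,3),np.uint8)])]))
E
```

```text
silver [ 0.566 -0.18   0.081]
blue [ 0.707 -0.179  0.074]
green [ 0.63  -0.347  0.082]
black [ 0.486 -0.062  0.083]
port [0.551 0.141 0.145]
spool [0.404 0.386 0.043]
step [ 0.803 -0.016  0.06 ]
wrench [ 0.398 -0.384  0.007]
top 390
0.01 5 [ 0.549 -0.171  0.015] [ 0.544 -0.181  0.013] [ 0.561 -0.159  0.019]
0.02 4 [ 0.553 -0.168  0.025] [ 0.543 -0.184  0.021] [ 0.564 -0.158  0.028]
0.03 25 [ 0.569 -0.168  0.036] [ 0.546 -0.213  0.031] [ 0.59  -0.147  0.04 ]
0.04 79 [ 0.569 -0.179  0.046] [ 0.545 -0.224  0.04 ] [ 0.592 -0.132  0.05 ]
0.05 87 [ 0.567 -0.18   0.053] [ 0.545 -0.232  0.05 ] [ 0.594 -0.128  0.06 ]
0.06 51 [ 0.57  -0.177  0.066] [ 0.543 -0.244  0.06 ] [ 0.601 -0.111  0.07 ]
0.07 91 [ 0.566 -0.189  0.076] [ 0.539 -0.254  0.07 ] [ 0.601 -0.107  0.08 ]
0.08 48 [ 0.569 -0.188  0.082] [ 0.551 -0.253  0.08 ] [ 0.585 -0.166  0.087]
scene 494
0.01 18 [ 0.591 -0.178  0.015] [ 0.583 -0.198  0.012] [ 0.596 -0.164  0.02 ]
0.02 25 [ 0.588 -0.181  0.025] [ 0.567 -0.222  0.02 ] [ 0.594 -0.154  0.029]
0.03 33 [ 0.586 -0.177  0.036] [ 0.557 -0.216  0.03 ] [ 0.597 -0.154  0.04 ]
0.04 70 [ 0.
[... 170 characters left out ...]
65] [ 0.544 -0.253  0.06 ] [ 0.6   -0.117  0.07 ]
0.07 95 [ 0.571 -0.187  0.075] [ 0.539 -0.255  0.07 ] [ 0.601 -0.108  0.08 ]
0.08 73 [ 0.569 -0.189  0.083] [ 0.541 -0.254  0.08 ] [ 0.586 -0.166  0.088]
top blk ((547.3309936523438, 153.96878051757812), (109.96244812011719, 129.59832763671875), 65.26627349853516) 0.03937009815571568 top 144 [0.149 0.149 0.149 0.149 0.149 0.15  0.15  0.15  0.15  0.15  0.15  0.152] [0.55559375 0.1490724  0.14820457]
scene blk ((547.3448486328125, 151.79669189453125), (111.5111083984375, 133.09776306152344), 66.96636962890625) 0.04095499550369345 top 253 [0.149 0.149 0.149 0.149 0.15  0.15  0.15  0.15  0.15  0.15  0.151 0.152] [0.55691101 0.14908424 0.14800703]
```

View pics/crop1.png

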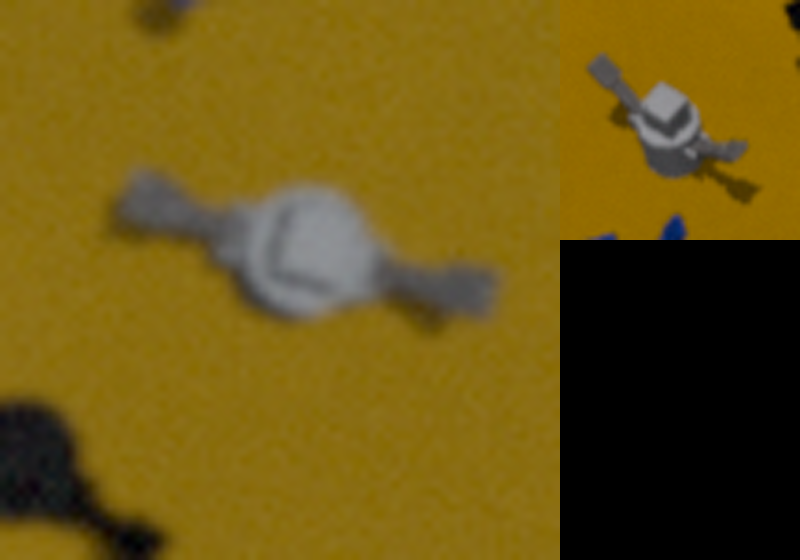

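The four couplings in the top view are silver (308,191), blue (306,148), green (359,170) and black (272,217). Only the silver one is bare aluminium, and the crop confirms it: square stub, both arms raised. Next I'll look at it and the port from close up.

Run:
```python
from workcell import r, command_gripper, optics
from h import *
for name,c,zz in(("wport",(.556,.149),.27),("wcoup",(.568,-.182),.20)):
    best=None
    for yaw in(np.radians(-19),np.radians(161)):
        q=r.solve_ik([*c,zz],down(yaw))
        if q is not None:
            print(name,yaw,q.round(2))
            if best is None or abs(q[5])<abs(best[0]): best=(q[5],yaw)
    r.reach([*c,zz],down(best[1])); wrist(r,optics,name); print(r.read_state()["time_s"],r.read_state()["contact_force"])
p,d,X=load("wcoup"); q=X.reshape(-1,3)
m=(q[:,2]>.077)&(q[:,2]<.088)&(np.hypot(*(q[:,:2]-[.568,-.182]).T)<.03); w=q[m]; print("stub",len(w),np.median(w[:,2]),cv2.minAreaRect(w[:,:2].astype(np.float32)*1000))
p,d,X=load("wport"); q=X.reshape(-1,3)
q=q[np.hypot(*(q[:,:2]-[.556,.149]).T)<.035]; print(np.percentile(q[:,2],[1,30,50,70,90,99]).round(4)); h=np.histogram(q[:,2],np.arange(.03,.17,.004)); print(h[0])
i=[cv2.imread(f"pics/{n}.png")for n in("wcoup","wport")]; cv2.imwrite("pics/w.png",cv2.resize(np.hstack(i),(800,300)))
```

```text
wport -0.33161255787892263 [ 0.13  0.43  1.36 -0.    1.36  0.46]
wport 2.8099800957108707 [ 0.13  0.43  1.36 -0.    1.36 -2.68]
1.8917 [-0.24049568  0.15919723  0.24339556]
wcoup -0.33161255787892263 [-0.44  0.52  1.4  -0.    1.22 -0.11]
wcoup 2.8099800957108707 [-0.44  0.52  1.4  -0.    1.22  3.03]
3.2167 [-0.36726856  0.31482395 -0.20521986]
stub 1122 0.08008962824458513 ((568.911865234375, -184.92852783203125), (30.219388961791992, 29.761577606201172), 72.2159423828125)
[0.0386 0.3246 0.3306 0.3355 0.3418 0.3443]
[   0   53 1110   13   15   15   17   15   16   20   17   17   21   22
   20   20   19   27   78   81    0    0    0    2   49  400  188   27
  662   79    0    0    0    0]
```

View pics/w.png

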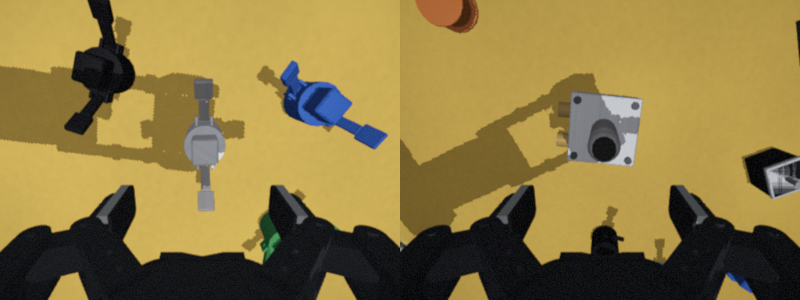

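Left: the silver coupling at about (205,145), with both arms raised and the stub clear across its flats. Right: the port's white block with the dark adaptor and black seal at about (603,148). Next I'll fit the lip and grasp the coupling.

Run:
```python
from workcell import r, command_gripper, optics
from h import *
p,d,X=load("wport"); q=X.reshape(-1,3)
blk=q[(np.hypot(*(q[:,:2]-[.556,.149]).T)<.09)&(abs(q[:,2]-.04)<.008)]
print("blk z",np.median(blk[:,2]),cv2.minAreaRect(blk[:,:2].astype(np.float32)*1000))
n=q[np.hypot(*(q[:,:2]-[.556,.149]).T)<.035]
s=n[(n[:,2]>.139)&(n[:,2]<.152)]; l=n[(n[:,2]>.126)&(n[:,2]<.139)]
for k,w in(("seal",s),("lip",l)): print(k,len(w),np.median(w[:,2]),w[:,:2].mean(0),cv2.minEnclosingCircle(w[:,:2].astype(np.float32)*1000))
c=np.array([.5689,-.1849]); o=down(np.radians(-17.8))
r.reach([*c,.20],o); r.move_straight([*c,.0785],speed=.12,max_force=8)
command_gripper(.02,60); st=r.read_state(); print(st["grip_width"],st["grip_force"],st["eef_pos"],st["contact_force"],st["time_s"])
if .027<st["grip_width"]<.034:
    r.move_straight([*c,.26],speed=.15); st=r.read_state(); print(st["grip_width"],st["grip_force"],st["contact_force"],st["time_s"])
    wrist(r,optics,"held"); im=cv2.imread("pics/held.png"); cv2.imwrite("pics/held2.png",im)
```

```text
blk z 0.0392681089795687 ((547.0311889648438, 152.42990112304688), (110.19895935058594, 129.29559326171875), 65.33850860595703)
seal 761 0.14511136605983443 [0.5561299  0.14921445] ((555.8185424804688, 148.48306274414062), 13.8555908203125)
lip 644 0.13336467910958813 [0.55754489 0.15384926] ((555.71044921875, 148.392822265625), 19.971921920776367)
0.02907862735515625 60.36105394363403 [ 0.5691666  -0.1849871   0.07891442] [ 0.36478611 -0.43139541  3.48468221] 5.1833
0.028725974043737144 59.61081862449646 [-0.82089821  0.11229782 -3.74566768] 6.5417
```

View pics/held2.png

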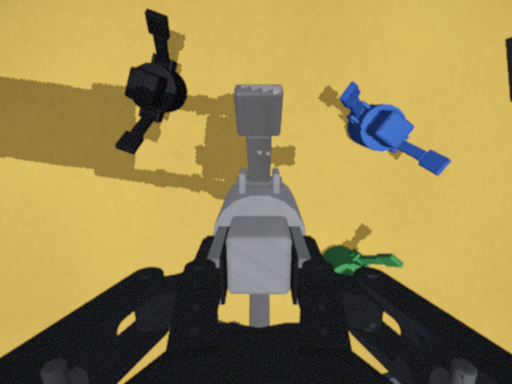

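Run:
```python
from workcell import r, command_gripper, optics
from h import *
p,d,X=load("held"); q=X.reshape(-1,3); e=r.read_state()["eef_pos"]
w=q[(abs(q[:,2]-.262)<.004)&(np.hypot(*(q[:,:2]-e[:2]).T)<.024)]
w=w[abs(w[:,2]-np.median(w[:,2]))<.003]
bx=cv2.minAreaRect(w[:,:2].astype(np.float32)*1000); off=np.array(bx[0])/1000-e[:2]; print(len(w),np.median(w[:,2]),bx,off)
yaw=np.radians(-17.8); ydir=np.array([np.cos(yaw),np.sin(yaw)]); xdir=np.array([-ydir[1],ydir[0]]); print("tool x,y off",off@xdir,off@ydir)
np.save("off.npy",off@ydir)
a=np.clip(off@ydir,-.003,.003)
t=np.array([.5557,.1484])-a*ydir; print(t)
o=down(yaw)
r.reach([*t,.26],o); r.move_straight([*t,.228],speed=.1); r.hold(.2)
f0=r.read_state()["contact_force"]
hit=r.move_straight([*t,.183],speed=.03,max_force=5); st=r.read_state(); print(hit,st["eef_pos"],st["contact_force"]-f0,st["torque"],st["time_s"])
```

```text
3905 0.26025381491495336 ((569.1964721679688, -184.61968994140625), (29.951391220092773, 44.85429382324219), 72.34326171875) [0.00071986 0.00010394]
tool x,y off 0.00031902257025854944 0.0006536241008239856
[0.55507767 0.14859981]
False [0.55535505 0.14851509 0.1831812 ] [ 4.0461566  -0.45865909  0.09290615] [-0.347554   -0.63868195  0.02234041] 10.175
```

It went on over the lip. The wall pushes with 4 N along +x, so I'll shift slightly to relieve that, then press.

Run:
```python
from workcell import r
import numpy as np
p=np.array([.55508,.1486,.183]); f0=np.array([-.8,.1,-3.75])
for k in range(4):
    f=r.read_state()["contact_force"]-f0
    if np.hypot(*f[:2])<1.5: break
    p[:2]+=np.clip(f[:2]*.00015,-.0006,.0006); r.move_straight(p.copy(),speed=.01); print(p,r.read_state()["contact_force"]-f0)
q=p.copy(); q[2]=.163
b=r.read_state()["contact_force"]
hit=r.move_straight(q,speed=.008,max_force=16.3); st=r.read_state(); print(hit,st["eef_pos"],st["contact_force"]-b,st["grip_width"],st["time_s"])
r.hold(.3); st=r.read_state(); print(st["eef_pos"],st["contact_force"]-b)
```

```text
[0.55566772 0.14834933 0.183     ] [ 2.27469229 -0.92424033  1.89087482]
[0.55600892 0.14821069 0.183     ] [ 1.03184067 -0.8274038   1.11263234]
True [0.5559981  0.14823466 0.16913344] [-1.21064967  1.16209874  7.93814201] 0.028979343267693174 12.4417
[0.55599546 0.14820982 0.16915184] [-0.99174764  0.796289    7.87404338]
```

Run:
```python
from workcell import r
import numpy as np
st=r.read_state(); f0=np.array([-.8,.1,-3.75]); b=st["contact_force"]; print(b-f0)
q=np.array([.556,.14821,.163])
hit=r.move_straight(q,speed=.006,max_force=17-(b-f0)[2]); st=r.read_state(); print(hit,st["eef_pos"],st["contact_force"]-f0,st["time_s"])
r.hold(.2); st=r.read_state(); print(st["eef_pos"],st["contact_force"]-f0)
```

```text
[ 0.04009303 -0.0311148   8.98667572]
True [0.55602756 0.14825162 0.16918666] [ 0.07017292 -0.17831664  7.51738207] 13.0917
[0.55599415 0.14822452 0.16917413] [ 0.96839981 -0.0541398   8.66622506]
```

Run:
```python
from workcell import r
import numpy as np
f0=np.array([-.8,.1,-3.75]); z=r.read_state()["eef_pos"][2]
for k in range(6):
    z-=.0003; r.move_straight([.556,.14821,z],speed=.005)
    F=[]
    for _ in range(4): r.hold(.03); F.append(r.read_state()["contact_force"]-f0)
    F=np.mean(F,0); print(round(z,5),r.read_state()["eef_pos"][2].round(5),F.round(2))
    if F[2]>15.8: break
print(r.read_state()["time_s"])
```

```text
0.16887 0.16917 [-0.64 -0.6   8.74]
0.16857 0.16917 [-1.66 -0.26 10.77]
0.16827 0.16913 [-2.21 -0.61 12.73]
0.16797 0.16915 [-2.66 -0.44 14.6 ]
0.16767 0.16912 [-3.23 -0.63 16.26]
15.3
```

It is rigid at the predicted home height (TCP 0.169) under 16.3 N. Now I'll unload, release, and close arm a.

```bash
cat > arm.py <<'E'
from workcell import r, command_gripper
from h import *
C=np.array([.556,.1482]); M=.0902; yaw=np.radians(-17.8); O=down(yaw)
U=np.array([-np.sin(yaw),np.cos(yaw)])
def P(side,R,z): return np.array([*(C+side*U*R/1000),M+z/1000+.025])
def way(th,s=47,clear=0):
    t=np.radians(th); n=3.5+clear
    R=28+s*np.cos(t)-n*np.sin(t)-11*np.clip(th/20,-1,1)
    cr=R+(11 if th>0 else -11)-28                       # contact corner, from the pin
    return R,33+cr*np.tan(t)+n/np.cos(t)
def close(side):
    R,z=way(55,clear=8); r.reach(P(side,R,z+45),O); r.move_straight(P(side,R,z),speed=.1,max_force=6)
    r.hold(.2); f0=r.read_state()["contact_force"]
    for th in [*range(55,-54,-5),-57,-59,-61]:
        hit=r.move_straight(P(side,*way(th)),speed=.04,max_force=14 if th>-55 else 9)
        st=r.read_state(); f=st["contact_force"]-f0; fr=f[:2]@U*side
        print(th,hit,"rad,z force",fr.round(1),f[2].round(1),"tang",(f[0]*U[1]-f[1]*U[0]).round(1),round(np.linalg.norm(st["eef_pos"]-P(side,*way(th)))*1000,1))
        if np.linalg.norm(f)>21 or (hit and th>-55): print("stop"); break
    print(st["time_s"])
E
python3 - <<'E'
from arm import *
e=r.read_state()["eef_pos"]; r.move_straight([.556,.1482,.1691],speed=.01); print(r.read_state()["contact_force"])
command_gripper(.075); r.move_straight([.556,.1482,.235],speed=.12); command_gripper(0.0,40)
print(r.read_state()["time_s"],r.read_state()["contact_force"])
close(1)
E
```

```text
[-0.99722823  0.26822348  4.7262007 ]
17.5 [ 0.78240959  0.23667814 -0.01842739]
55 False rad,z force 0.3 -0.1 tang -0.4 0.4
50 False rad,z force 0.4 -1.2 tang -0.6 0.3
45 False rad,z force -0.8 -0.7 tang 0.5 0.3
40 False rad,z force -1.0 0.0 tang 0.1 0.3
35 False rad,z force -0.0 -0.5 tang -0.0 0.2
30 False rad,z force -0.1 1.7 tang -0.2 0.3
25 False rad,z force -0.4 1.3 tang 1.0 0.3
20 False rad,z force 0.1 0.8 tang -1.1 0.3
15 False rad,z force -2.1 0.9 tang -0.4 0.6
10 False rad,z force -1.3 0.1 tang 0.5 0.4
5 False rad,z force -1.2 0.2 tang -0.0 0.4
0 False rad,z force -0.9 -0.2 tang -0.6 0.5
-5 False rad,z force -1.5 1.3 tang 0.2 0.3
-10 False rad,z force -1.2 0.4 tang -0.2 0.3
-15 False rad,z force -1.3 1.3 tang 0.7 0.4
-20 False rad,z force 0.0 -0.5 tang 0.1 0.5
-25 False rad,z force 0.4 -0.0 tang 0.2 0.4
-30 False rad,z force 0.9 -0.5 tang 1.1 0.3
-35 False rad,z force 1.9 0.5 tang 0.3 0.4
-40 False rad,z force 1.4 -0.1 tang 0.5 0.5
-45 False rad,z force 1.2 -0.5 tang 0.1 0.5
-50 False rad,z force 1.2 -1.2 tang -0.2 0.4
-57 False rad,z force 1.7 -0.7 tang 0.0 0.4
-59 False rad,z force 2.7 -1.0 tang 0.6 0.1
-61 False rad,z force 4.4 0.2 tang -0.8 0.3
25.175
```

Run:
```python
from arm import *
from workcell import optics
r.move_straight(P(1,95,0),speed=.12); r.move_straight(P(1,95,100),speed=.2)
r.reach([*(C-U*.02),.30],O)
p,d,X=wrist(r,optics,"a1")
s,ds=optics.get_image("scene"); m=optics.camera_model("scene"); np.savez("pics/sc0.npz",p=s,d=ds,**m)
a=cv2.resize(s[165:240,280:355,::-1],(384,384),interpolation=2); cv2.imwrite("pics/a1v.png",cv2.resize(np.hstack([p[:,:,::-1],a]),(800,343)))
for Y in(X,cloud(s,ds,m["K"],m["R"],m["t"])):
    q=Y.reshape(-1,3); v=q[:,:2]-C; rad=v@U*1000; tg=v@[U[1],-U[0]]*1000; z=(q[:,2]-M)*1000
    k=(abs(tg)<9)&(abs(rad)<80)&(z>-45)&(z<110); rad,z=rad[k],z[k]
    for lo in range(-75,80,10):
        g=(rad>=lo)&(rad<lo+10); print(lo,g.sum(),np.percentile(z[g],[5,50,95]).round(1) if g.any() else "")
print(r.read_state()["time_s"])
```

```text
-75 0 
-65 92 [66.  68.5 70.2]
-55 189 [56.1 61.4 66.5]
-45 148 [46.6 51.1 55.5]
-35 139 [38.5 41.9 45.8]
-25 64 [50.4 51.6 52.6]
-15 178 [79.4 80.4 81.4]
-5 231 [79.6 80.5 81.7]
5 252 [79.3 80.4 81.5]
15 300 [50.5 52.1 78.7]
25 204 [31.3 37.7 51.5]
35 132 [15.8 23.5 30.1]
45 122 [-1.5  7.1 14.1]
55 146 [-12.1  -5.7   0.9]
65 34 [-17.1 -15.  -13.1]
75 0 
-75 16 [77.1 79.8 82.6]
-65 25 [69.2 73.2 78.5]
-55 23 [52.3 61.5 68.9]
-45 24 [-30.4  51.8  58.5]
-35 20 [40.6 43.5 46.8]
-25 15 [-44.4  52.9  55.7]
-15 18 [80.2 82.7 84.2]
-5 22 [80.3 82.9 85.8]
5 22 [80.1 82.2 85. ]
15 48 [-43.2  52.8  77.3]
25 29 [11.8 40.3 53.1]
35 25 [15.4 22.1 39.2]
45 25 [-0.2  7.1 16.3]
55 28 [-16.3  -4.5   1.5]
65 6 [-15.9 -13.4 -12.4]
75 0 
26.9583
```

View pics/a1v.png

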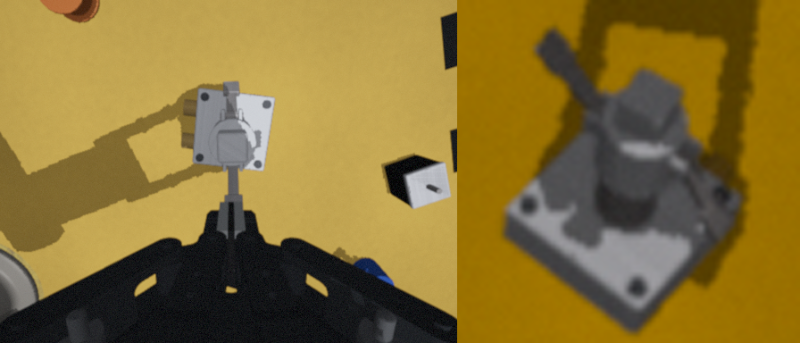

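Arm a is down at about -55° and arm b is still raised. I'll press a firmly against its stop to confirm it is closed, then do b.

```bash
cat >> arm.py <<'E'
def press(side,F=13):
    g=lambda c:P(side,*way(-55,s=52,clear=c))
    r.hold(.1); f0=r.read_state()["contact_force"]
    for c in np.arange(4,-10,-.5):
        hit=r.move_straight(g(c),speed=.02,max_force=F+3); r.hold(.05)
        f=r.read_state()["contact_force"]-f0; n=f[:2]@U*side*.82+f[2]*.57
        e=r.read_state()["eef_pos"]-P(side,0,0); ac=((e[:2]@U*side*1000)*.82+(e[2]*1000)*.57)
        print(c,hit,"normal force",n.round(1),"norm pos",ac.round(2))
        if n>F or hit: break
    print(r.read_state()["time_s"])
def leave(side):
    r.move_straight(P(side,95,0),speed=.12); r.move_straight(P(side,95,100),speed=.25)
E
python3 - <<'E'
from arm import *
r.reach(P(1,95,100),O); r.move_straight(P(1,95,0),speed=.2); r.move_straight(P(1,*way(-55,s=52,clear=5)),speed=.1,max_force=8)
press(1); leave(1)
E
```

```text
4.0 False normal force 0.1 norm pos 58.61
3.5 False normal force 0.3 norm pos 57.96
3.0 False normal force 0.2 norm pos 57.45
2.5 False normal force 0.2 norm pos 56.95
2.0 False normal force -0.7 norm pos 56.44
1.5 False normal force -0.9 norm pos 55.94
1.0 False normal force -0.2 norm pos 55.44
0.5 False normal force 0.9 norm pos 54.97
0.0 False normal force -0.5 norm pos 54.45
-0.5 False normal force 0.3 norm pos 53.96
-1.0 False normal force 0.7 norm pos 53.54
-1.5 False normal force -0.2 norm pos 53.04
-2.0 False normal force 0.2 norm pos 52.45
-2.5 False normal force 1.1 norm pos 51.96
-3.0 False normal force 0.5 norm pos 51.45
-3.5 False normal force 0.3 norm pos 50.94
-4.0 False normal force 0.1 norm pos 50.51
-4.5 False normal force 1.9 norm pos 50.16
-5.0 False normal force 4.8 norm pos 49.87
-5.5 False normal force 5.4 norm pos 49.6
-6.0 False normal force 5.6 norm pos 49.44
-6.5 False normal force 6.9 norm pos 49.25
-7.0 False normal force 8.4 norm pos 49.07
-7.5 False normal force 9.6 norm pos 48.97
-8.0 False normal force 12.0 norm pos 48.83
-8.5 False normal force 12.0 norm pos 48.68
-9.0 False normal force 13.2 norm pos 48.59
36.7833
```

```bash
sed -i 's/np.arange(4,-10,-.5)/np.arange(-4,-11,-.7)/' arm.py
python3 - <<'E'
from arm import *
from workcell import optics
r.reach(P(1,20,150),O)
close(-1); r.move_straight(P(-1,*way(-55,s=52,clear=-2)),speed=.1,max_force=9); press(-1); leave(-1)
r.reach([*(C-U*.02),.30],O)
p,d,X=wrist(r,optics,"b1")
s,ds=optics.get_image("scene")
a=cv2.resize(s[165:240,280:355,::-1],(384,384),interpolation=2); cv2.imwrite("pics/b1v.png",cv2.resize(np.hstack([p[:,:,::-1],a]),(800,343)))
q=X.reshape(-1,3); v=q[:,:2]-C; rad=v@U*1000; tg=v@[U[1],-U[0]]*1000; z=(q[:,2]-M)*1000
for sd in(1,-1):
    k=(abs(tg)<9)&(rad*sd>38)&(rad*sd<66)&(z>-25)&(z<90); c=np.polyfit(rad[k]*sd,z[k],1); print(sd,k.sum(),np.degrees(np.arctan(c[0])),np.polyval(c,[40,60]))
k=np.hypot(rad,tg)<10; print("stub",np.median(z[k]))
print(r.read_state()["time_s"])
E
```

```text
55 False rad,z force -1.1 -1.2 tang -1.6 0.4
50 False rad,z force -1.0 -0.1 tang -0.9 0.3
45 False rad,z force 0.3 -0.3 tang -1.0 0.3
40 False rad,z force -0.6 1.0 tang -0.3 0.2
35 False rad,z force -0.8 2.9 tang -0.2 0.2
30 False rad,z force -1.2 1.9 tang -0.1 0.2
25 False rad,z force -0.9 1.6 tang -1.4 0.2
20 False rad,z force 0.1 1.8 tang -1.3 0.2
15 False rad,z force -1.7 1.4 tang 0.4 0.3
10 False rad,z force -1.4 0.5 tang -0.9 0.4
5 False rad,z force -1.8 1.6 tang -0.2 0.5
0 False rad,z force -1.7 0.7 tang 0.6 0.4
-5 False rad,z force -1.4 1.7 tang 0.2 0.3
-10 False rad,z force -0.6 2.5 tang -0.5 0.4
-15 False rad,z force -1.4 2.1 tang 1.0 0.5
-20 False rad,z force 0.5 0.7 tang -0.3 0.5
-25 False rad,z force 1.2 1.5 tang -0.6 0.5
-30 False rad,z force 2.0 0.7 tang 0.0 0.4
-35 False rad,z force 1.7 -0.0 tang -1.1 0.4
-40 False rad,z force 1.2 -0.1 tang 0.2 0.3
-45 False rad,z force 1.7 0.3 tang 0.2 0.3
-50 False rad,z force 2.6 -0.2 tang -0.1 0.3
-57 False rad,z force 1.4 -0.5 tang -0.7 0.2
-59 False rad,z force 2.1 0.4 tang 0.3 0.1
-61 False rad,z force 7.8 3.2 tang -0.7 0.9
45.9667
-4.0 False normal force 3.7 norm pos 50.64
-4.7 False normal force 6.1 norm pos 50.33
-5.4 False normal force 9.2 norm pos 50.03
-6.1000000000000005 False normal force 12.5 norm pos 49.75
-6.800000000000001 False normal force 14.9 norm pos 49.48
47.8167
1 392 -54.6940372444813 [21.22487297 -7.01590767]
-1 174 -54.42690859978892 [19.61835533 -8.34508573]
stub 264.4124506390143
49.4
```

View pics/b1v.png

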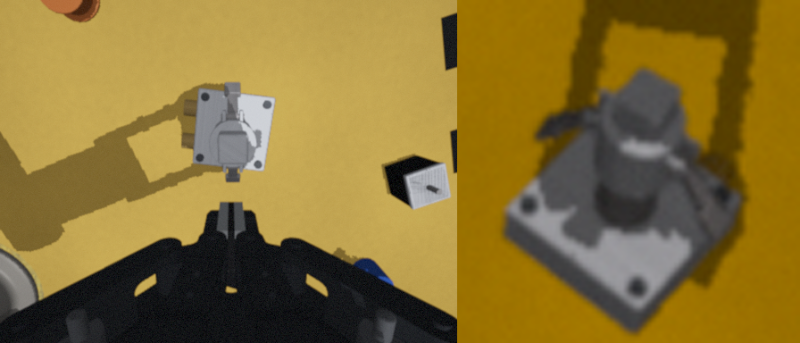

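Both arms measure about -55° (fully closed), with their face lines matching the closed geometry. The coupling is seated and the gripper is clear, so I'm handing in.

```bash
python3 -c "
from workcell import r
print(r.finish_job())"
```

```text
the job is handed in; nothing more can be done
None
```

The coupling is home on the port (pushed to about 16 N), both cam arms measure about 55° below level (closed), the gripper is clear, and the job was handed in at about 49 s; the result of the judging was not reported.

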